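# Lever open the small computer's cover

## Task

Take the orange-handled pry tool, push its steel blade into the notch in the front of the small black computer and lever the hinged white cover up with it until the cover stands about upright or further back. Only the pry tool may touch the cover, never the gripper or arm. Then set the pry tool down flat on the green bench, not touching the computer, without dropping it or pushing the other loose things about.

Things in the scene. Friction and masses are not known exactly. Their poses are not given: they have to be found in the camera images.
- pc: Small black desktop computer, 150 (x) x 180 (y) x 61 mm high with its white cover shut; fastened to the bench. Origin: centre of the underside; z up; -x is its front (ports and pry notch), which faces the robot to within 0.4 rad; +x its back (hinge). Walls 4 mm thick; inside it is open, nothing higher than 34 mm.
- pc_notch (a point): Centre of the pry notch, on the outer face of the front wall, 51 mm above the bench. The notch, in the middle of the front right under the cover, is 50 mm wide and 10 mm high (46 to 56 mm above the bench), an orange mark at each end, and opens straight into the inside. Axes as pc: the blade goes in along +x.
- pc_hinge (a point): Middle of the cover's hinge line, 148 mm behind the notch (along the computer's +x) and 56 mm above the bench. The hinge line runs along the computer's y. Axes as pc.
- cover_edge (a point): Middle of the free front edge of the white cover, at its underside, 148 mm from the hinge line; moves with the cover. The cover is a plate 148 x 180 x 5 mm, about 110 g, with an orange stripe 50 mm long on top at the free edge, right over the notch. Shut, its underside is 56 mm above the bench; it closes the notch from above, its edge flush with the front wall.
- cover (a joint): Angle of the cover in rad: 0 shut (flat), 1.57 upright, stop at 1.9 (leaning back). It opens upward and away from the front. The hinge is stiff (friction about 0.16 N m, so about 1.5 to 2.5 N up at the free edge moves it); it stays wherever it is left.
- spudger: Pry tool, 200 mm long, about 70 g, lying flat: orange handle 110 x 20 x 16 mm high, black collar, then a straight steel blade 90 x 16 x 3 mm thick. Origin: middle of the length, at the handle's underside (0 when on the bench); +x points to the blade's tip, z up. Handle from x = -100 to +10 mm; blade from +10 to +100 mm, 6.5 to 9.5 mm above the underside.
- spudger_grip (a point): On the handle near the tool's centre of mass, a good place to hold: 25 mm behind the tool's middle, 8 mm above its underside. Axes as spudger.
- spudger_tip (a point): End of the blade, at mid-thickness, 125 mm ahead of spudger_grip along the tool's x.
- brush: Bystander: flat wooden brush 170 x 26 x 12 mm lying on the bench, near the pry tool; the two may be in each other's place. Origin at its underside. Leave it alone.
- multimeter: Bystander: yellow and black multimeter 180 x 90 mm, 52 mm high, lying left of the computer. Origin at its underside. Leave it alone.
- board: Bystander: bare blue circuit board 110 x 170 mm, 16 mm high, lying behind the pry tool. Origin at its underside. Leave it alone.
- spray: Bystander: yellow spray can, 60 mm across, 200 mm high, standing to the left behind the multimeter. Origin at its underside. Leave it alone.
Not all that is in view belongs to the job. Leave any pink look-alike of the pc alone. What is shaped like the spudger but red is not meant.

How it is judged:
On the way, in this order (a step that is already met when the one before it is completed fails the run):
1. the blade is under the cover and levers it up: cover past 0.2 rad while the pry tool presses on it (value of joint cover above 0.2 rad and contact force between spudger and cover above 0.1 N), for 0.05 s.
2. the cover stands about upright or further back (over 1.25 rad) (value of joint cover above 1.25 rad), for 0.2 s.
At the end, for the whole second after the job is handed in: The cover stands open at 1.25 rad or more and is still; the pry tool lies flat (within 0.12 rad, either face up) and still on the bench, its grip point under 20 mm high, and does not touch the computer (value of joint cover above 1.25 rad and velocity of joint cover between -0.05 and 0.05 rad/s and height (world z) of spudger_grip below 0.02 m and (angle between spudger's own z axis and vertical below 0.12 rad or angle between spudger's own z axis and vertical above 3.02 rad) and linear speed of spudger below 0.02 m/s and contact force between spudger and pc below 0.05 N).
It fails at once if the gripper or the arm touches the cover (contact force between any of the fingers, the arm and cover above 0.3 N).
It fails at once if the pry tool is dropped: out of the fingers with its grip point over 60 mm above the bench (height (world z) of spudger_grip above 0.06 m and contact force between the fingers and spudger below 0.05 N).
It fails at once if a bystander is pushed more than 25 mm (distance of any of brush, multimeter, board, spray from where it was at the start of the episode above 0.025 m).
It also fails if it takes over 54 s, if anything falls off the work surface, if the arm or the gripper's body presses on something with over 40 N, if the wrist force passes 120 N, or if a joint passes its speed limit or range.

## Robot

A 6-joint arm with a two-finger parallel gripper is mounted at the origin on the work surface. World frame = base frame: x ahead of the robot, y to its left, z up, the work surface at z = 0. Lengths are in m, angles in rad, forces in N, time in s.
With the tool pointing down it reaches from about 0.35 to 0.775 m from the base axis. Payload 5.5 kg.
Tool frame: the origin (TCP) lies at the very end of the fingers, on their centre line; the grasp point (between the pads) lies 19 mm behind it; z points along the fingers, y is the line along which they close (so a half turn about z gives the same grasp; the last joint's range is limited). The gripper opens to 85 mm and grips with 20 to 120 N. Pads are 22 mm wide; open, the fingers measure 114 mm over their backs; the gripper's body (76 mm by 85 mm) begins 54 mm behind the grasp point. The pads swing forward as they close: fully open they stand 13 mm farther back than shut.
Start: joints at [-1.47, 0.313, 0.046, 1.304, 0, 1.431], TCP at [0.137, -0.558, 0.231] pointing down, gripper open.
Joint ranges: [-2.76, 2.76], [-0.86, 1.69], [-1.03, 1.26], [-2.2, 2.34], [-1.47, 1.5], [-3.14, 3.14]. Speed limits (rad/s): [2.57, 2.57, 3.14, 3.14, 3.14, 3.14].

## Interface

Orientations are given as a unit quaternion [w, x, y, z].
In Python, from workcell import env, cams, ticket, spotter gives the robot as it stands.
- The arm moves only by the tool jog_arm, never from a script. Its argument "increments" is a list that holds one entry, the list of rows, each a list of 7 numbers: the shift along the tool's x, y, z in units of 0.25 m (1.0 is 0.25 m), then the turn, a rotation vector about the tool's x, y, z in units of 180 degrees (1.0 is 180 degrees), then the closure in counts, from 0 (fully open) to 255 (shut). A call has 1 to 20 rows; each row shifts and turns the commanded pose from where the row before left it, along the tool's axes as they then stand; what a row does not reach is not made up. A row lasts 1/10 s, in which the tool goes at most 50 mm and 8.59 degrees, less where a joint would pass 70% of its speed; a pose out of reach is approached as far as the arm can. A call with a number of a shift or a turn outside -1 to 1 is refused whole. A call with a gripper value outside its range is refused whole. The fingers move at their own pace and stop on an object; "force" is the grip in N (left out, the last holds). Time passes only in rows, so rows that do not move let the fingers close. It gives the time, the measured TCP pose, the force, the opening and the grip force at its end, in the units of the state.
- env.get_state(): the state, without advancing time (a new reading comes with each control period).
- cams.read_camera(name): name is "side" or "top"; returns a dict with "pixels" (400x640x3 uint8, red, green, blue), "fx", "fy", "cx", "cy" (pixels), "xyz" and "attitude" of the camera in the world. Camera axes: x right, y down, z forward; pixel columns grow to the right and rows downward; lengths in m; the calibration is good to about 2 mm. A picture is of the moment at which its call begins. There is no depth.
- ticket.hand_in(): hands the job in; it is judged then, once.
Trained networks look in the newest picture that a camera, given by its name, has taken for a name from the list of things; names that differ only in an ending like _2 or _b are one class to them, and where a whole thing is asked for, a point or a joint stands for the part that bears it (a point fixed in the world has none). Each returns a list of dicts, best first, with "conf" (0 to 1); they miss things now and then, are a little off and sometimes report something else, mostly with a low value. They report only what shows in the picture. A call takes as long as a camera call. They do not tell look-alikes from the thing itself.
- spotter.find_in(target, camera): "uv" ([column, row] in pixels, amid what is visible of it).
- spotter.cut_out(target, camera): "region" (400x640 bool, what is visible of it) and "uv" ([column, row] in pixels, amid what is visible of it).
- spotter.landmark_of(target, camera): "uv" ([column, row] in pixels: a listed point, or the origin of a listed thing).
The state is a dict: "clock": time; "joint_pos": joint angles; "qvel": joint speeds; "tau": joint torques, N m; "tcp_pos": TCP position; "orientation": TCP orientation; "wrist_force": force on the tool from outside, world axes, zero at the start; "ft_torque": the same for the moment, N m; "finger_gap": finger opening in m; "grip_force": force on a finger pad.
Only numpy, scipy, OpenCV 4.12 (cv2) and the standard library are available. Lean on these libraries where they do the work, as an engineer would, in place of code of your own. Each camera call takes 0.05 s, during which the arm holds its last target. There are 200 camera calls.

## Working session

There is one attempt and no reset: what is moved stays moved. The work goes in short steps, Python scripts to look and compute and a tool call to move; the robot and the scene stay as the last step left them, time stands still between calls to the robot, and variables do not carry over. Pictures are saved under pics/ and viewed, at most 10 in all, crops included, and the job is handed in when it is done.

Besides the shell and the picture viewer there is one more tool, called after ">>>" as name(argument=value, ...) on one line, values as JSON. jog_arm: Moves the arm, as the interface text tells. Shifts and turns lie within -1 to 1; 1 stands for 0.25 m of shift or 180 degrees of turn. Its arguments: {"type":"object","properties":{"increments":{"type":"array"},"force":{"type":"number"}},"required":["increments"]}

```bash
mkdir -p pics; ls; cat > h.py <<'E'
import numpy as np, cv2
from scipy.spatial.transform import Rotation as R
from workcell import env, cams, ticket, spotter
def q2R(q): return R.from_quat([q[1],q[2],q[3],q[0]]).as_matrix()
def cam(n):
    c=cams.read_camera(n); c['R']=q2R(c['attitude']) if np.size(c['attitude'])==4 else np.array(c['attitude']); return c
def ray(c,uv):
    d=c['R']@np.array([(uv[0]-c['cx'])/c['fx'],(uv[1]-c['cy'])/c['fy'],1]); return np.array(c['xyz']),d/np.linalg.norm(d)
def atz(c,uv,z):
    o,d=ray(c,uv); return o+d*(z-o[2])/d[2]
def tri(c1,u1,c2,u2):
    A=np.zeros((3,3));b=np.zeros(3);rs=[ray(c1,u1),ray(c2,u2)]
    for o,d in rs:
        P=np.eye(3)-np.outer(d,d);A+=P;b+=P@o
    p=np.linalg.solve(A,b); return p,[np.linalg.norm((np.eye(3)-np.outer(d,d))@(p-o)) for o,d in rs]
def proj(c,p):
    v=c['R'].T@(np.array(p)-c['xyz']); return np.array([c['fx']*v[0]/v[2]+c['cx'],c['fy']*v[1]/v[2]+c['cy']])
def save(c,name,crop=None,s=1):
    im=c['pixels'][:,:,::-1]
    if crop: x0,y0,x1,y1=crop; im=im[y0:y1,x0:x1]
    cv2.imwrite('pics/'+name,cv2.resize(im,None,fx=s,fy=s,interpolation=cv2.INTER_CUBIC))
E
python3 - <<'E'
from h import *
cs={n:cam(n) for n in('side','top')}
for n,c in cs.items():
    print(n,c['xyz'],c['attitude'],c['fx'],c['cx'],c['cy']); save(c,n+'0.png')
for t in ['pc_notch','pc_hinge','cover_edge','pc','spudger_grip','spudger_tip','spudger','brush','board','multimeter']:
    for n in cs:
        print(t,n,[(np.round(d['uv']).tolist(),round(d['conf'],2)) for d in spotter.landmark_of(t,n)][:4])
print(env.get_state())
E
```

```text
pics
side [0.31231009 0.7550722  0.84481061] [ 0.05539711 -0.11535012  0.92065018 -0.36882075] 389.5319338318659 319.4337032760058 199.43447514202285
top [0.387226   0.02028879 1.26204079] [ 0.03373569 -0.70539856  0.70706191 -0.03658176] 473.5930910558214 323.68198164867954 199.0147636608913
pc_notch side [([295.0, 249.0], 0.8), ([398.0, 217.0], 0.63)]
pc_notch top [([250.0, 191.0], 0.81), ([316.0, 284.0], 0.65)]
pc_hinge side [([350.0, 198.0], 0.86), ([249.0, 231.0], 0.76)]
pc_hinge top [([265.0, 136.0], 0.94), ([330.0, 228.0], 0.74)]
cover_edge side [([298.0, 250.0], 0.81), ([398.0, 220.0], 0.74)]
cover_edge top [([247.0, 194.0], 0.74), ([316.0, 283.0], 0.69), ([467.0, 180.0], 0.17)]
pc side [([273.0, 249.0], 0.93), ([372.0, 221.0], 0.79)]
pc top [([259.0, 165.0], 0.62), ([326.0, 253.0], 0.55)]
spudger_grip side [([327.0, 160.0], 0.91), ([406.0, 164.0], 0.5)]
spudger_grip top [([419.0, 279.0], 0.75), ([403.0, 187.0], 0.74), ([393.0, 140.0], 0.59)]
spudger_tip side [([293.0, 155.0], 0.88)]
spudger_tip top [([393.0, 320.0], 0.94), ([392.0, 142.0], 0.56)]
spudger side [([415.0, 170.0
[... 336 characters left out ...]
)]
{'clock': 1.1, 'joint_pos': array([-1.46960957e+00,  3.13211242e-01,  4.60722851e-02,  1.30358242e+00,
        1.65381620e-06,  1.43122371e+00]), 'qvel': array([ 0.00281616, -0.00023246,  0.00061702,  0.00158641, -0.00117559,
       -0.00037988]), 'tau': array([-6.87016964e-04, -4.80478871e+01,  2.98819757e+01,  3.52052784e-04,
       -5.27340364e-05,  1.26985432e-05]), 'tcp_pos': array([ 0.13711308, -0.55844885,  0.23130543]), 'orientation': array([3.74855339e-05, 9.92763110e-01, 1.20089156e-01, 1.07514851e-07]), 'wrist_force': array([-0.4021683 ,  0.28794594,  0.00514877]), 'ft_torque': array([ 0.00285745, -0.0089093 ,  0.006346  ]), 'grip_force': 0.0, 'finger_gap': 0.08573027001187351}
```

View pics/top0.png

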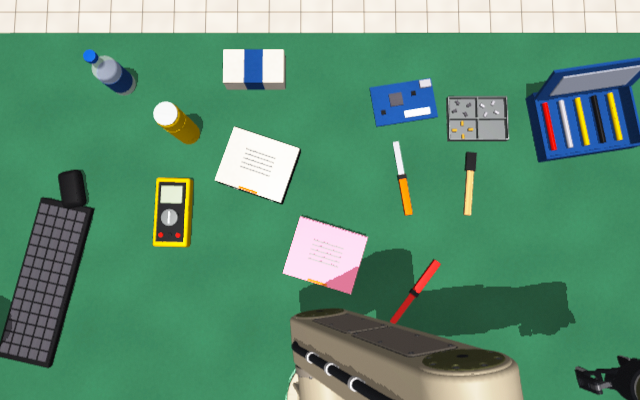

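View pics/side0.png

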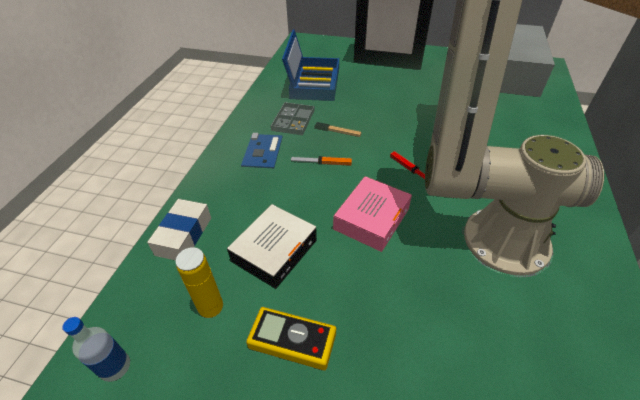

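Top view: the orange-handled tool is at (402,180) with its tip at (396,142). The red look-alike is at (415,290). The white-covered PC is at (258,165) with its orange stripe at (247,189), and the pink look-alike is at (326,253). The orange tool and the white/black PC fit the description; one crop will confirm them.

```bash
python3 - <<'E'
from h import *
cs={n:cam(n) for n in('side','top')}
t,s=cs['top'],cs['side']
import pickle; pickle.dump(cs,open('c0.pkl','wb'))
a=cv2.resize(t['pixels'][110:230,200:440],None,fx=3.2,fy=3.2,interpolation=cv2.INTER_CUBIC)
b=cv2.resize(s['pixels'][140:290,220:460],None,fx=1.4*1.4,fy=1.4*1.4,interpolation=cv2.INTER_CUBIC)[:210]
b=cv2.resize(b,(a.shape[1],210)) if 0 else cv2.copyMakeBorder(b,0,0,0,a.shape[1]-b.shape[1],cv2.BORDER_CONSTANT)
cv2.imwrite('pics/crop.png',np.vstack([a,b])[:,:,::-1])
def u(tg,n,ref,f=spotter.landmark_of):
    L=f(tg,n); return min(L,key=lambda d:np.hypot(*(np.array(d['uv'])-ref)))['uv']
ref={'pc_notch':((250,191),(295,249)),'pc_hinge':((265,136),(249,231)),'spudger_grip':((403,187),(327,160)),'spudger_tip':((396,142),(293,155))}
for k,(rt,rs) in ref.items():
    ut,us=u(k,'top',rt),u(k,'side',rs); print(k,np.round(ut,1),np.round(us,1),tri(t,ut,s,us))
# handle colour mask
for n,c,box in(('top',t,(370,130,430,225)),('side',s,(285,145,360,172))):
    x0,y0,x1,y1=box; hsv=cv2.cvtColor(c['pixels'],cv2.COLOR_RGB2HSV)
    m=((hsv[...,0]<22)&(hsv[...,0]>6)&(hsv[...,1]>150)&(hsv[...,2]>100)); mm=np.zeros_like(m); mm[y0:y1,x0:x1]=m[y0:y1,x0:x1]
    ys,xs=np.nonzero(mm); print(n,'handle',len(xs),xs.mean(),ys.mean(),cv2.minAreaRect(np.c_[xs,ys].astype(np.float32)))
    hc=(xs.mean(),ys.mean()); print(' at z=.012',atz(c,hc,.012))
# cover top quad
for n,ref_ in(('top',(258,165)),('side',(273,240))):
    L=spotter.cut_out('cover',n); d=min(L,key=lambda d:np.hypot(*(np.array(d['uv'])-ref_))); 
    m=d['region'].astype(np.uint8); cn=max(cv2.findContours(m,0,2)[0],key=cv2.contourArea)
    q=cv2.approxPolyDP(cn,0.05*cv2.arcLength(cn,True),True)[:,0]; print(n,q.tolist(),d['conf'])
    for p in q: print('  ',atz(cs[n],p,.061 if n=='top' else .061).round(4))
E
```

```text
pc_notch [249.4 186.1] [296.4 250.3] (array([0.53631727, 0.20574188, 0.04822836]), [np.float64(0.0060143026469031404), np.float64(0.006014302646903281)])
pc_hinge [271.  135.6] [251. 229.] (array([0.6778087 , 0.15392558, 0.02920731]), [np.float64(0.0016770335647413766), np.float64(0.0016770335647413395)])
spudger_grip [403.4 184.6] [329.2 159.7] (array([ 0.54684381, -0.1980358 ,  0.01015291]), [np.float64(0.0035116106388400972), np.float64(0.0035116106388400716)])
spudger_tip [391.1 143.1] [291.7 157.9] (array([ 0.66075688, -0.16480535,  0.02193857]), [np.float64(0.0004227865205491908), np.float64(0.00042278652054902075)])
top handle 306 405.13398692810455 196.3235294117647 ((405.0556945800781, 196.31149291992188), (37.126983642578125, 8.297318458557129), 79.87532806396484)
 at z=.012 [ 0.51870877 -0.20125763  0.012     ]
side handle 199 336.46231155778895 160.4321608040201 ((336.433837890625, 160.55838012695312), (29.255416870117188, 6.799233436584473), 3.5763344764709473)
 at z=.012 [ 0.51880899 -0.19802499  0.012     ]
top [[234, 128], [215, 179], [279, 202], [297, 149]] 0.86
   [0.6921 0.2467 0.061 ]
   [0.5591 0.2931 0.061 ]
   [0.4997 0.1291 0.061 ]
   [0.6367 0.0837 0.061 ]
side [[271, 205], [227, 248], [274, 275], [315, 226]] 0.8
   [0.6399 0.0838 0.061 ]
   [0.6976 0.2493 0.061 ]
   [0.557  0.2955 0.061 ]
   [0.5024 0.1274 0.061 ]
```

View pics/crop.png

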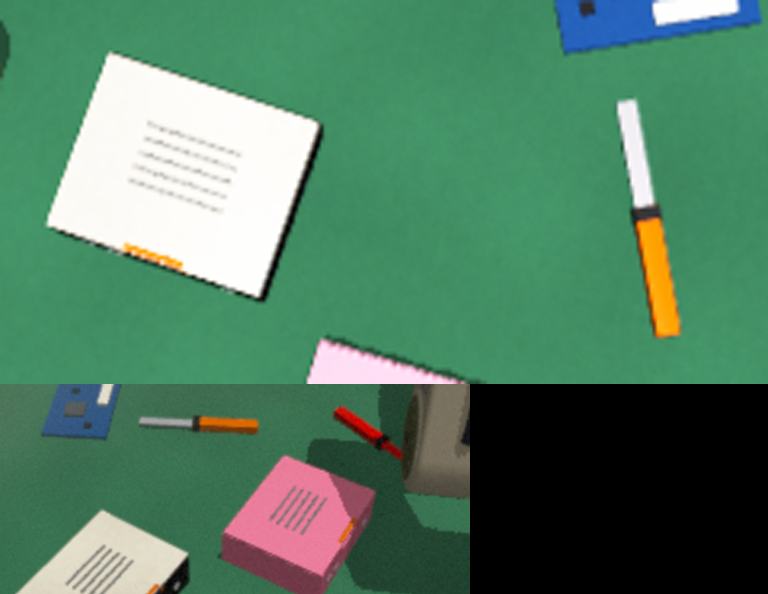

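```bash
cat >> h.py <<'E'
def go(p,yaw=None,pitch=0):
    """shift (units) in tool axes to TCP point p, and the turn (units, tool axes) to tool-x yaw"""
    s=env.get_state(); Rt=q2R(s['orientation']); d=Rt.T@(np.array(p)-s['tcp_pos'])/.25
    print('shift',d.round(3)); x=Rt[:,0]; print('tool x yaw',np.arctan2(x[1],x[0]).round(4),'z',Rt[:,2].round(4),'clock',s['clock'])
    if yaw is not None:
        T=np.c_[[np.cos(yaw),np.sin(yaw),0],[np.sin(yaw),-np.cos(yaw),0],[0,0,-1]]
        print('turn',(R.from_matrix(Rt.T@T).as_rotvec()/np.pi).round(4))
E
python3 - <<'E'
from h import *
import pickle; cs=pickle.load(open('c0.pkl','rb')); t,s=cs['top'],cs['side']
tip=atz(t,(395.9,141.3),.0095); end=atz(t,(408.7,215),.016); h=atz(t,(405.13,196.3),.016)
tips=atz(s,(220+140/1.96,140+(421-384)/1.96),.0095); hs=atz(s,(336.46,160.43),.014)
print(tip,end,h,tips,hs); a=tip-h; b=tips-hs; print(np.arctan2(a[1],a[0]),np.arctan2(b[1],b[0]),np.linalg.norm(a[:2]))
for n,c,p in(('pinkL',t,(283,275)),('pinkL2',t,(303,216)),('meter',t,(190,246)),('meterL',t,(154,244)),('kbd',t,(92,208)),('stripe',t,(247.8,190.3)),('redtip',t,(437,262))): print(n,atz(c,p,.05 if 'r' in n else .061)[:2].round(3))
g=tip-np.array([.125*np.cos(.2),.125*np.sin(.2),0]); print(g); go([.545,-.195,.12],.2-np.pi)
E
```

```text
[ 0.66797876 -0.17974941  0.0095    ] [ 0.46874524 -0.20898619  0.016     ] [ 0.5183507  -0.20053937  0.016     ] [ 0.66584198 -0.17373341  0.0095    ] [ 0.51832283 -0.19574489  0.014     ]
0.1380603237962393 0.14811823956397507 0.15106548155871494
pinkL [0.316 0.118]
pinkL2 [0.464 0.068]
meter [0.389 0.356]
meterL [0.394 0.447]
kbd [0.485 0.604]
stripe [0.531 0.211]
redtip [ 0.347 -0.272]
[ 0.54547044 -0.20458308  0.0095    ]
shift [ 1.931 -1.023  0.445]
tool x yaw 0.2408 z [ 0.e+00 -1.e-04 -1.e+00] clock 1.7
turn [ 0.00e+00  1.00e-04 -9.87e-01]
```

>>> jog_arm(increments=[[[0.137,-0.073,0.03,0,0,0,0],[0.137,-0.073,0.03,0,0,0,0],[0.137,-0.073,0.03,0,0,0,0],[0.137,-0.073,0.03,0,0,0,0],[0.137,-0.073,0.03,0,0,0,0],[0.137,-0.073,0.03,0,0,0,0],[0.137,-0.073,0.03,0,0,0,0],[0.137,-0.073,0.03,0,0,0,0],[0.137,-0.073,0.03,0,0,0,0],[0.137,-0.073,0.03,0,0,0,0],[0.137,-0.073,0.03,0,0,0,0],[0.137,-0.073,0.03,0,0,0,0],[0.137,-0.073,0.03,0,0,0,0],[0.137,-0.073,0.03,0,0,0,0]]])

```text
clock: 3.1
tcp_pos: [0.543, -0.1948, 0.1261]
orientation: [0.0, 0.993, 0.12, 0.0]
wrist_force: [0.8, -0.2, 0.4]
finger_gap: 0.0857
grip_force: 0.0
```

>>> jog_arm(increments=[[[0,0,0,0,0,-0.047,0],[0,0,0,0,0,-0.047,0],[0,0,0,0,0,-0.047,0],[0,0,0,0,0,-0.047,0],[0,0,0,0,0,-0.047,0],[0,0,0,0,0,-0.047,0],[0,0,0,0,0,-0.047,0],[0,0,0,0,0,-0.047,0],[0,0,0,0,0,-0.047,0],[0,0,0,0,0,-0.047,0],[0,0,0,0,0,-0.047,0],[0,0,0,0,0,-0.047,0],[0,0,0,0,0,-0.047,0],[0,0,0,0,0,-0.047,0],[0,0,0,0,0,-0.047,0],[0,0,0,0,0,-0.047,0],[0,0,0,0,0,-0.047,0],[0,0,0,0,0,-0.047,0],[0,0,0,0,0,-0.047,0],[0,0,0,0,0,-0.047,0]]])

```text
clock: 5.1
tcp_pos: [0.5419, -0.196, 0.1263]
orientation: [0.0, -0.029, 1.0, -0.0]
wrist_force: [0.1, 0.2, -0.3]
finger_gap: 0.0856
grip_force: 0.0
```

```bash
python3 - <<'E'
from h import *
go([.541,-.195,.03],.143-np.pi); print(env.get_state()['tcp_pos'],env.get_state()['joint_pos'].round(2))
s=cam('side'); save(s,'s1.png',(270,90,390,190),6)
E
```

```text
shift [0.003 0.004 0.385]
tool x yaw -3.0832 z [ 1.e-04 -1.e-04 -1.e+00] clock 5.1
turn [-0.      0.     -0.0269]
[ 0.54189284 -0.19601653  0.12632309] [-0.49  0.37 -0.14  1.06 -0.   -0.54]
```

>>> jog_arm(increments=[[[0,0.004,0.06,0,0,-0.027,0],[0.003,0,0.06,0,0,0,0],[0,0,0.06,0,0,0,0],[0,0,0.06,0,0,0,0],[0,0,0.06,0,0,0,0]]])

```text
clock: 5.65
tcp_pos: [0.5411, -0.1951, 0.0508]
orientation: [0.0, -0.067, 0.998, -0.0]
wrist_force: [-0.2, -0.3, 0.2]
finger_gap: 0.0855
grip_force: 0.0
```

```bash
python3 - <<'E'
from h import *
go([.541,-.195,.003],.143-np.pi)
s=cam('side'); t=cam('top')
a=cv2.resize(s['pixels'][100:190,270:390],(480,360),interpolation=cv2.INTER_CUBIC); b=cv2.resize(t['pixels'][130:230,360:440],(288,360),interpolation=cv2.INTER_CUBIC)
cv2.imwrite('pics/g1.png',np.hstack([a,b])[:,:,::-1])
E
```

```text
shift [0.    0.001 0.191]
tool x yaw -3.0074 z [ 2.e-04 -2.e-04 -1.e+00] clock 5.65
turn [-0.0001  0.     -0.0028]
```

View pics/g1.png

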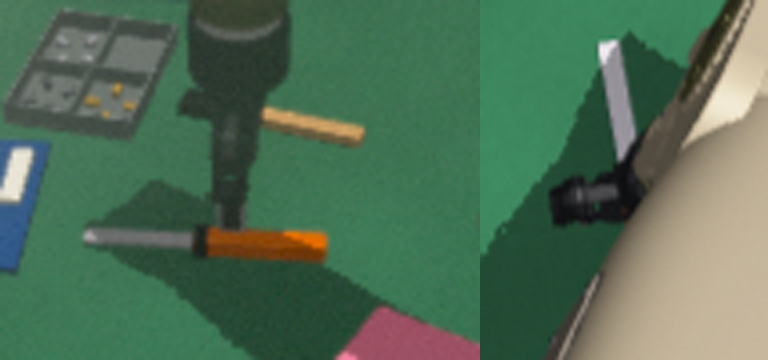

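The crop shows the fingers astride the orange handle just behind the collar (side crop about (230,225)), aligned with it. I'll descend and grip.

>>> jog_arm(increments=[[[0,0.001,0.05,0,0,-0.003,0],[0,0,0.05,0,0,0,0],[0,0,0.05,0,0,0,0],[0,0,0.04,0,0,0,0],[0,0,0,0,0,0,255],[0,0,0,0,0,0,255],[0,0,0,0,0,0,255],[0,0,0,0,0,0,255],[0,0,0,0,0,0,255],[0,0,0,0,0,0,255],[0,0,0,0,0,0,255]]], force=100)

```text
clock: 6.85
tcp_pos: [0.5417, -0.1952, 0.0049]
orientation: [0.001, -0.073, 0.997, -0.001]
wrist_force: [-0.3, 1.2, 4.8]
finger_gap: 0.0174
grip_force: 98.7
```

>>> jog_arm(increments=[[[0,0,-0.03,0,0,0,255],[0,0,-0.04,0,0,0,255],[0,0,-0.05,0,0,0,255],[0,0,-0.04,0,0,0,255],[0,0,-0.02,0,0,0,255]]])

```text
clock: 7.35
tcp_pos: [0.5419, -0.1953, 0.0506]
orientation: [0.001, -0.073, 0.997, -0.001]
wrist_force: [-0.3, 0.2, -0.8]
finger_gap: 0.0168
grip_force: 98.1
```

```bash
python3 - <<'E'
from h import *
st=env.get_state(); print(st['tcp_pos'],st['wrist_force'],st['finger_gap'],st['grip_force'])
s=cam('side'); save(s,'g2.png',(270,90,390,190),6)
E
```

```text
[ 0.54191561 -0.19530042  0.0506109 ] [-0.33348926  0.16367168 -0.82325305] 0.01683239889999302 98.12485098838806
```

View pics/g2.png

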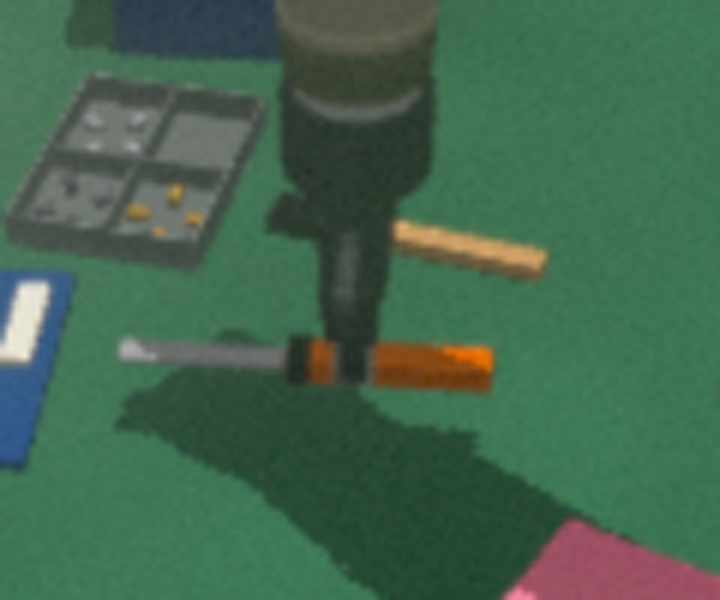

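Picture: the tool is held level, with the grip at (350,360), the tip at (125,350) and the handle end at (493,370). The grip is about 14 mm behind the tool's middle, so the tip is about 115 mm ahead of it.

>>> jog_arm(increments=[[[0,0,-0.1,0,0,0,255],[0,0,-0.12,0,0,0,255],[0.029,0.1,-0.1,0,0,0,255],[0.029,0.16,0,0,0,0,255],[0.029,0.16,0,0,0,0,255],[0.029,0.16,0,0,0,0,255],[0.029,0.16,0,0,0,0,255],[0.029,0.16,0,0,0,0,255],[0.029,0.16,0,0,0,0,255],[0.029,0.16,0,0,0,0,255],[0.029,0.16,0,0,0,0,255],[0.029,0.16,0,0,0,0,255],[0.029,0.16,0,0,0,0,255],[0.029,0.16,0,0,0,0,255],[0,0.03,0,0,0,0,255],[0,0,0,0,0,0.045,255],[0,0,0,0,0,0.045,255],[0,0,0,0,0,0.045,255],[0,0,0,0,0,0.015,255]]])

```text
clock: 9.3
tcp_pos: [0.386, 0.2594, 0.1286]
orientation: [-0.0, 0.164, 0.987, -0.0]
wrist_force: [-1.2, -0.9, -0.2]
finger_gap: 0.0172
grip_force: 98.2
```

```bash
python3 - <<'E'
from h import *
go([.387,.2595,.048],-.325-np.pi); st=env.get_state(); print(st['tcp_pos'],st['joint_pos'].round(2),st['finger_gap'])
s=cam('side'); t=cam('top')
for n in('top','side'): print(n,[(np.round(d['uv'],1).tolist(),round(d['conf'],2)) for d in spotter.landmark_of('spudger_tip',n)][:3])
Rt=q2R(st['orientation']); p=st['tcp_pos']-Rt[:,0]*.115; p[2]+=.003; print('pred tip',p,proj(t,p),proj(s,p))
a=cv2.resize(s['pixels'][160:310,230:430],(533,400),interpolation=cv2.INTER_CUBIC); b=cv2.resize(t['pixels'][120:280,190:290],(250,400),interpolation=cv2.INTER_CUBIC)
cv2.imwrite('pics/g3.png',np.hstack([a,b])[:,:,::-1])
E
```

```text
shift [-0.004  0.002  0.323]
tool x yaw 2.8127 z [-2.e-04 -5.e-04 -1.e+00] clock 9.3
turn [-0.0002  0.     -0.0012]
[0.38603249 0.25939032 0.1286281 ] [ 0.42  0.16 -0.41  1.   -0.    0.75] 0.017226758695595482
top [([237.1, 196.1], 0.93), ([390.0, 321.4], 0.83)]
side [([300.5, 235.9], 0.98), ([438.4, 184.4], 0.64), ([348.5, 261.4], 0.57)]
pred tip [0.49486768 0.2222433  0.1316286 ] [237.43418119 201.35358174] [306.69072069 237.54409584]
```

View pics/g3.png

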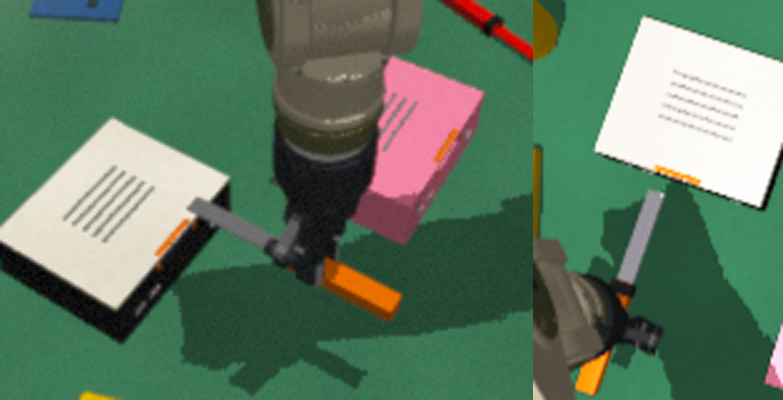

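Picture: the tool is level in front of the white PC, with the tip at about (195,205) in the side crop and (657,193) in the top crop. It lines up with the stripe at (677,175) once parallax is allowed for. I'll lower it with a small back-off.

>>> jog_arm(increments=[[[0.02,0,0.03,0,0,0,255],[0.02,0.002,0.06,0,0,0,255],[0,0,0.08,0,0,0,255],[0,0,0.08,0,0,0,255],[0,0,0.06,0,0,0,255],[0,0,0.012,0,0,0,255],[0,0,0,0,0,0,255]]])

```text
clock: 10.2
tcp_pos: [0.3759, 0.2633, 0.0476]
orientation: [-0.001, 0.161, 0.987, -0.001]
wrist_force: [0.5, -0.5, -1.2]
finger_gap: 0.017
grip_force: 98.2
```

```bash
python3 - <<'E'
from h import *
st=env.get_state(); print(st['tcp_pos'],st['clock'])
s=cam('side'); t=cam('top'); Rt=q2R(st['orientation'])
def best(k,n,ref): 
    L=spotter.landmark_of(k,n); return min(L,key=lambda d:np.hypot(*(np.array(d['uv'])-ref)))['uv'] 
p=st['tcp_pos']-Rt[:,0]*.125; p[2]+=.003; print('pred tip',p,proj(t,p),proj(s,p))
a,b=best('spudger_tip','top',proj(t,p)),best('spudger_tip','side',proj(s,p)); print(a,b); tip,e=tri(t,a,s,b); print('tip',tip,e)
for n in ((.529,.2115,.061),): print('notch px',proj(t,n),proj(s,n))
# orange stripe on cover, both views
for n,c,box in(('top',t,(235,180,262,200)),('side',s,(280,230,310,262))):
    x0,y0,x1,y1=box; hsv=cv2.cvtColor(c['pixels'],cv2.COLOR_RGB2HSV); m=(hsv[...,0]<24)&(hsv[...,0]>6)&(hsv[...,1]>130)&(hsv[...,2]>90); mm=np.zeros_like(m); mm[y0:y1,x0:x1]=m[y0:y1,x0:x1]
    ys,xs=np.nonzero(mm); print(n,len(xs),xs.mean(),ys.mean(),atz(c,(xs.mean(),ys.mean()),.061))
for P in [(.529,.2115,.051)]:
    d=-Rt[:,0]; v=np.array(P)-tip; print('ahead',v@d,'tool y',v@Rt[:,1],'up',v[2])
a=cv2.resize(s['pixels'][215:290,255:355],(533,400),interpolation=cv2.INTER_CUBIC); b=cv2.resize(t['pixels'][150:230,215:265],(250,400),interpolation=cv2.INTER_CUBIC)
cv2.imwrite('pics/g4.png',np.hstack([a,b])[:,:,::-1])
E
```

```text
[0.37586292 0.26325222 0.04764985] 10.2
pred tip [0.49434639 0.22341953 0.05049681] [242.57800853 204.54165441] [308.0945338  258.36668354]
[240.8, 200.7] [304.6, 257.0]
tip [0.50279889 0.22669388 0.05802859] [np.float64(0.0007415908129661122), np.float64(0.0007415908129661379)]
notch px [246.76378699 190.64021457] [295.83602244 249.2743917 ]
top 41 247.78048780487805 189.90243902439025 [0.5308901  0.20893281 0.061     ]
side 43 294.06976744186045 249.06976744186048 [0.53345518 0.21195998 0.061     ]
ahead 0.029685499928664618 tool y -0.006043431738383973 up -0.007028587518929534
```

View pics/g4.png

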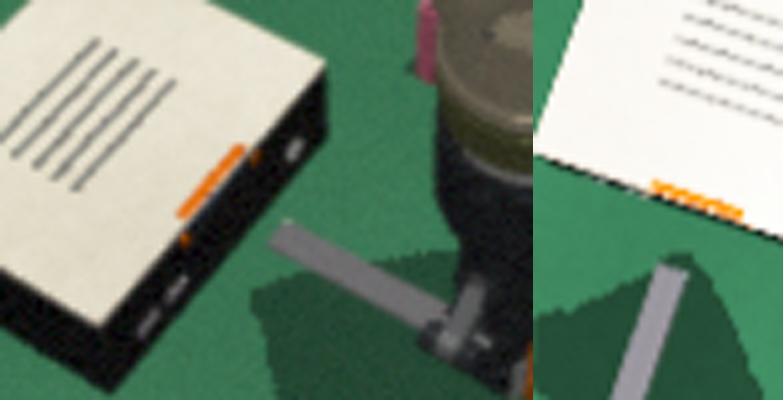

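```bash
cat > blade.py <<'E'
from h import *
st=env.get_state(); s=cam('side'); t=cam('top'); Rt=q2R(st['orientation'])
d=-Rt[:,0]; 
def sat(c): 
    p=c['pixels'].astype(float); return p.max(2)-p.min(2)
for L in np.linspace(.06,.118,5):
    P=st['tcp_pos']+d*L+[0,0,.003]; A=[];b=[]
    for c in(t,s):
        u0=proj(c,P); tv=proj(c,P+d*.01)-u0; tv/=np.linalg.norm(tv); n=np.array([-tv[1],tv[0]])
        k=np.arange(-9,9.01,.25); q=(u0[None]+k[:,None]*n[None]).astype(np.float32)
        pr=cv2.remap(sat(c).astype(np.float32),q[None,:,0].copy(),q[None,:,1].copy(),cv2.INTER_LINEAR)[0]
        w=pr.min()*.5+np.median(pr)*.5; m=pr<w; lab=cv2.connectedComponents(m.astype(np.uint8)[None])[1][0]
        best=min(range(1,lab.max()+1),key=lambda i:abs(k[lab==i].mean())-0.2*(lab==i).sum()); off=k[lab==best].mean()
        b.append(off); A.append([(proj(c,P+Rt[:,1]*.001)-u0)@n,(proj(c,P+[0,0,.001])-u0)@n])
    print('L',L.round(3),'lateral,up mm',np.linalg.solve(A,b).round(2),np.round(b,2))
print(st['tcp_pos'],st['clock'])
E
python3 blade.py
```

```text
L 0.06 lateral,up mm [ 0.58 -1.39] [-0.12 -0.5 ]
L 0.074 lateral,up mm [ 0.67 -1.86] [-0.12 -0.62]
L 0.089 lateral,up mm [ 0.61 -3.22] [ 0.   -0.88]
L 0.104 lateral,up mm [ 0.76 -2.34] [-0.12 -0.75]
L 0.118 lateral,up mm [ 1.16 -1.04] [-0.38 -0.62]
[0.37731418 0.26388217 0.04906218] 10.4
```

>>> jog_arm(increments=[[[-0.03,0,0,0,0,0,255],[-0.03,0,0,0,0,0,255],[-0.03,0,0,0,0,0,255],[-0.03,0,0,0,0,0,255],[-0.025,0,0,0,0,0,255],[-0.02,0,0,0,0,0,255],[0,0,0,0,0,0,255]]])

```text
clock: 11.2
tcp_pos: [0.4166, 0.2502, 0.0482]
orientation: [0.0, 0.162, 0.987, 0.0]
wrist_force: [-0.8, -0.4, -1.2]
finger_gap: 0.0172
grip_force: 98.2
```

>>> jog_arm(increments=[[[-0.02,0,0,0,0,0,255],[-0.02,0,0,0,0,0,255],[-0.02,0,0,0,0,0,255],[-0.02,0,0,0,0,0,255],[-0.01,0,0,0,0,0,255],[0,0,0,0,0,0,255]]])

```text
clock: 11.8
tcp_pos: [0.4375, 0.2431, 0.0483]
orientation: [0.0, 0.162, 0.987, 0.0]
wrist_force: [-0.6, -0.6, 0.1]
finger_gap: 0.0166
grip_force: 98.2
```

```bash
python3 - <<'E'
from h import *
st=env.get_state(); print(st['tcp_pos'],st['wrist_force'],st['finger_gap'])
s=cam('side'); t=cam('top')
a=cv2.resize(s['pixels'][215:290,255:355],(533,400),interpolation=cv2.INTER_CUBIC); b=cv2.resize(t['pixels'][150:230,215:265],(250,400),interpolation=cv2.INTER_CUBIC)
cv2.imwrite('pics/g5.png',np.hstack([a,b])[:,:,::-1])
E
```

```text
[0.43753392 0.24309768 0.04825792] [-0.55805278 -0.57439697  0.09244825] 0.016608552924912028
```

View pics/g5.png

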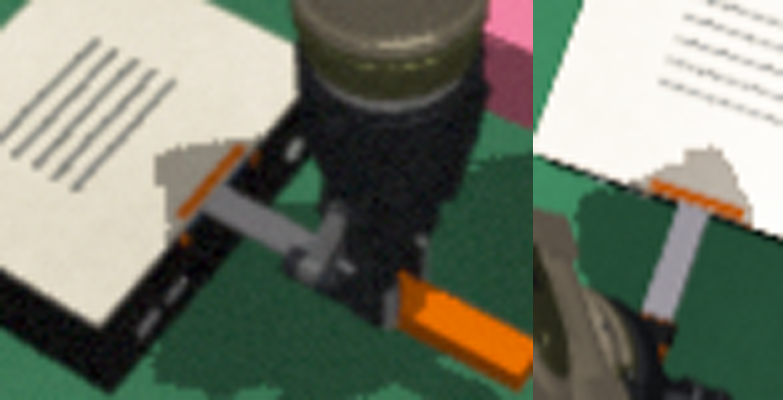

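The blade is inside the notch and under the stripe (side crop (215,200), top crop (690,205)), with no force felt. I'll start levering along the arc.

>>> jog_arm(increments=[[[0,0,-0.008,0,0,0,255],[0,0,-0.008,0,0,0,255],[-0.001,0,-0.024,0,0,0,255],[-0.002,0,-0.024,0,0,0,255],[-0.003,0,-0.024,0,0,0,255],[-0.004,0,-0.024,0,0,0,255],[-0.006,0,-0.023,0,0,0,255],[-0.006,0,-0.023,0,0,0,255],[-0.008,0,-0.022,0,0,0,255],[-0.008,0,-0.022,0,0,0,255],[0,0,0,0,0,0,255]]], force=115)

```text
clock: 13.0
tcp_pos: [0.4472, 0.2403, 0.0997]
orientation: [0.001, 0.162, 0.987, 0.0]
wrist_force: [-0.0, -1.4, -1.4]
finger_gap: 0.0164
grip_force: 117.5
```

```bash
python3 - <<'E'
from h import *
st=env.get_state(); print(st['tcp_pos'],st['wrist_force'],st['finger_gap'])
s=cam('side'); t=cam('top')
a=cv2.resize(s['pixels'][170:290,225:385],(533,400),interpolation=cv2.INTER_CUBIC); b=cv2.resize(t['pixels'][130:230,215:277],(250,400),interpolation=cv2.INTER_CUBIC)
cv2.imwrite('pics/g6.png',np.hstack([a,b])[:,:,::-1])
E
```

```text
[0.44715791 0.24026893 0.09971444] [-0.00482129 -1.44042518 -1.379018  ] 0.01637205426034138
```

View pics/g6.png

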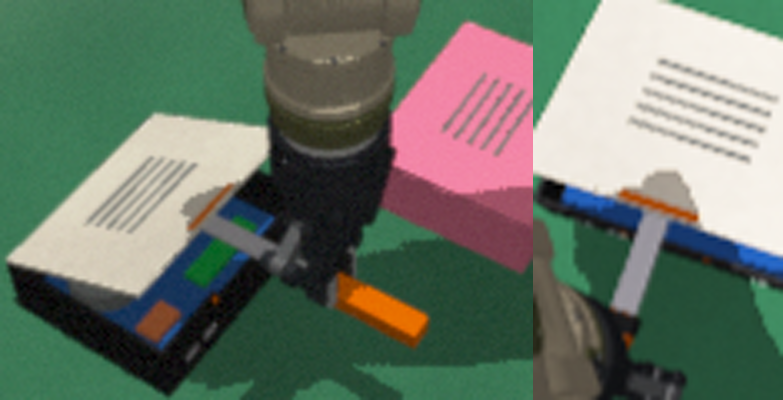

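The cover is lifted to about 0.35 rad on the blade, which shows under the stripe at (210,215) in the side crop; the tool is still level. I'll carry on round the arc.

>>> jog_arm(increments=[[[-0.01,0,-0.022,0,0,0,255],[-0.011,0,-0.021,0,0,0,255],[-0.025,0,-0.041,0,0,0,255],[-0.029,0,-0.038,0,0,0,255],[-0.033,0,-0.035,0,0,0,255],[-0.036,0,-0.032,0,0,0,255],[-0.039,0,-0.028,0,0,0,255],[-0.042,0,-0.024,0,0,0,255],[-0.044,0,-0.02,0,0,0,255],[-0.023,0,-0.008,0,0,0,255],[-0.023,0,-0.007,0,0,0,255],[0,0,0,0,0,0,255]]])

```text
clock: 14.3
tcp_pos: [0.5218, 0.2148, 0.1679]
orientation: [0.001, 0.162, 0.987, 0.0]
wrist_force: [0.4, -0.2, -0.8]
finger_gap: 0.0164
grip_force: 117.6
```

```bash
cat > chk.py <<'E'
from h import *
st=env.get_state(); print(st['tcp_pos'],st['wrist_force'],st['finger_gap'],st['clock'])
s=cam('side'); t=cam('top'); import pickle; pickle.dump({'side':s,'top':t},open('c1.pkl','wb'))
# cover angle hypotheses: predicted edge-centre pixels against the network
d=np.array([.947,-.321,0]); H=np.array([.529,.2115,.056])+d*.148
for th in (1.0,1.2,1.3,1.4,1.5,1.6,1.7,1.8):
    P=H-d*.148*np.cos(th)+[0,0,.148*np.sin(th)]; print(th,proj(t,P).round(1),proj(s,P).round(1))
for n in('top','side'): print(n,[(np.round(x['uv'],1).tolist(),round(x['conf'],2)) for x in spotter.landmark_of('cover_edge',n)][:3])
E
python3 chk.py
```

```text
[0.52181126 0.21482084 0.16788956] [ 0.35233702 -0.18176247 -0.7687214 ] 0.016449883624204305 14.3
1.0 [248.4 156.9] [269.1 205.8]
1.2 [251.4 145.1] [259.6 197.4]
1.3 [253.1 138.9] [254.7 193.7]
1.4 [255.  132.7] [249.8 190.4]
1.5 [257.1 126.5] [244.9 187.5]
1.6 [259.2 120.5] [240.2 185.1]
1.7 [261.4 114.6] [235.6 183.2]
1.8 [263.6 109.1] [231.2 181.7]
top [([318.9, 285.9], 0.8), ([252.6, 139.6], 0.62)]
side [([254.9, 194.0], 0.7), ([395.1, 218.3], 0.69)]
```

>>> jog_arm(increments=[[[-0.023,0,-0.006,0,0,0,255],[-0.023,0,-0.005,0,0,0,255],[-0.024,0,-0.004,0,0,0,255],[-0.024,0,-0.002,0,0,0,255],[-0.024,0,0,0,0,0,255],[-0.024,0,0,0,0,0,255],[-0.02,0,0,0,0,0,255],[0,0,0,0,0,0,255],[0,0,0,0,0,0,255]]])

```text
clock: 15.4
tcp_pos: [0.5596, 0.202, 0.1721]
orientation: [0.0, 0.162, 0.987, -0.0]
wrist_force: [0.4, -0.6, -0.8]
finger_gap: 0.0164
grip_force: 117.7
```

```bash
python3 chk.py; python3 -c "
from h import *
go([.376,.2665,.15],-.325-np.pi)"
```

```text
[0.5596484  0.20201922 0.17211689] [ 0.38825478 -0.63673288 -0.75013954] 0.016369828851618296 15.4
1.0 [248.4 156.9] [269.1 205.8]
1.2 [251.4 145.1] [259.6 197.4]
1.3 [253.1 138.9] [254.7 193.7]
1.4 [255.  132.7] [249.8 190.4]
1.5 [257.1 126.5] [244.9 187.5]
1.6 [259.2 120.5] [240.2 185.1]
1.7 [261.4 114.6] [235.6 183.2]
1.8 [263.6 109.1] [231.2 181.7]
top [([317.2, 285.2], 0.78), ([257.7, 117.0], 0.65)]
side [([237.7, 184.5], 0.94), ([398.9, 216.3], 0.77)]
shift [0.776 0.01  0.089]
tool x yaw 2.817 z [ 6.e-04 -1.e-04 -1.e+00] clock 15.6
turn [0.     0.0002 0.0001]
```

>>> jog_arm(increments=[[[0.03,0,0,0,0,0,255],[0.05,0,0,0,0,0,255],[0.06,0,0,0,0,0,255],[0.06,0,0,0,0,0,255],[0.06,0,0,0,0,0,255],[0.06,0,0,0,0,0,255],[0.06,0,0,0,0,0,255],[0.06,0,0,0,0,0,255],[0.06,0,0,0,0,0,255],[0.06,0,0,0,0,0,255],[0.06,-0.01,0,0,0,0,255],[0.06,-0.01,0,0,0,0,255],[0.06,-0.01,0,0,0,0,255],[0.045,-0.01,0.04,0,0,0,255],[0,0,0.08,0,0,0,255],[0,0,0.08,0,0,0,255],[0,0,0.08,0,0,0,255],[0,0,0.08,0,0,0,255],[0,0,0.08,0,0,0,255],[0,0,0,0,0,0,255]]])

```text
clock: 17.6
tcp_pos: [0.3673, 0.2543, 0.0599]
orientation: [-0.002, 0.162, 0.987, -0.001]
wrist_force: [-0.2, -0.1, -0.0]
finger_gap: 0.0164
grip_force: 117.7
```

```bash
python3 chk.py; python3 blade.py; python3 -c "
from h import *
go([.370,.255,.006],-.325-np.pi)"
```

```text
[0.36731631 0.25433538 0.05990425] [-0.17389536 -0.05885649 -0.01364656] 0.01635130458350474 17.6
1.0 [248.4 156.9] [269.1 205.8]
1.2 [251.4 145.1] [259.6 197.4]
1.3 [253.1 138.9] [254.7 193.7]
1.4 [255.  132.7] [249.8 190.4]
1.5 [257.1 126.5] [244.9 187.5]
1.6 [259.2 120.5] [240.2 185.1]
1.7 [261.4 114.6] [235.6 183.2]
1.8 [263.6 109.1] [231.2 181.7]
top [([259.1, 117.4], 0.66), ([317.9, 284.4], 0.65)]
side [([397.4, 217.4], 0.78), ([237.4, 182.9], 0.7)]
L 0.06 lateral,up mm [ 0.65 -1.82] [-0.12 -0.62]
L 0.074 lateral,up mm [ 1.06 -2.32] [-0.25 -0.88]
L 0.089 lateral,up mm [ 0.74 -2.3 ] [-0.12 -0.75]
L 0.104 lateral,up mm [ 0.41 -2.27] [ 0.   -0.62]
L 0.118 lateral,up mm [ 0.9  -1.46] [-0.25 -0.62]
[0.37050027 0.25566368 0.06307581] 17.8
shift [ 0.002 -0.004  0.229]
tool x yaw 2.8169 z [ 2.e-03  8.e-04 -1.e+00] clock 17.9
turn [0.0004 0.0005 0.0001]
```

>>> jog_arm(increments=[[[0,0,0.05,0,0,0,255],[0,0,0.05,0,0,0,255],[0,0,0.05,0,0,0,255],[0,0,0.04,0,0,0,255],[0,0,0.02,0,0,0,255],[0,0,0.012,0,0,0,255],[0,0,0.006,0,0,0,255],[0,0,0,0,0,0,255],[0,0,0,0,0,0,255]]])

```text
clock: 18.8
tcp_pos: [0.3702, 0.2554, 0.0053]
orientation: [0.0, 0.162, 0.987, 0.0]
wrist_force: [0.4, 0.6, -0.5]
finger_gap: 0.0163
grip_force: 117.7
```

>>> jog_arm(increments=[[[0,0,0.002,0,0,0,255],[0,0,0,0,0,0,180],[0,0,0,0,0,0,120],[0,0,0,0,0,0,80],[0,0,0,0,0,0,80],[0,0,0,0,0,0,80],[0,0,-0.05,0,0,0,80],[0,0,-0.08,0,0,0,80],[0.05,0,-0.1,0,0,0,80],[0.05,0,-0.1,0,0,0,80],[0.05,0,-0.1,0,0,0,80],[0,0,0,0,0,0,80],[0,0,0,0,0,0,80]]])

```text
clock: 20.1
tcp_pos: [0.3348, 0.2675, 0.1123]
orientation: [0.001, 0.161, 0.987, 0.0]
wrist_force: [-0.1, 0.1, 0.1]
finger_gap: 0.0588
grip_force: 0.0
```

```bash
python3 chk.py; python3 - <<'E'
import pickle; from h import *
c=pickle.load(open('c1.pkl','rb')); s,t=c['side'],c['top']
a=cv2.resize(s['pixels'][120:380,170:430],(400,400),interpolation=cv2.INTER_CUBIC); b=cv2.resize(t['pixels'][90:330,140:360],(366,400),interpolation=cv2.INTER_CUBIC)
cv2.imwrite('pics/g7.png',np.hstack([a,b])[:,:,::-1])
E
```

```text
[0.33479202 0.26754209 0.11231568] [-0.11075054  0.06551002  0.11700526] 0.05880093600774172 20.1
1.0 [248.4 156.9] [269.1 205.8]
1.2 [251.4 145.1] [259.6 197.4]
1.3 [253.1 138.9] [254.7 193.7]
1.4 [255.  132.7] [249.8 190.4]
1.5 [257.1 126.5] [244.9 187.5]
1.6 [259.2 120.5] [240.2 185.1]
1.7 [261.4 114.6] [235.6 183.2]
1.8 [263.6 109.1] [231.2 181.7]
top [([314.0, 284.5], 0.82), ([261.6, 113.9], 0.73)]
side [([238.3, 184.4], 0.71), ([400.2, 219.3], 0.64)]
```

View pics/g7.png

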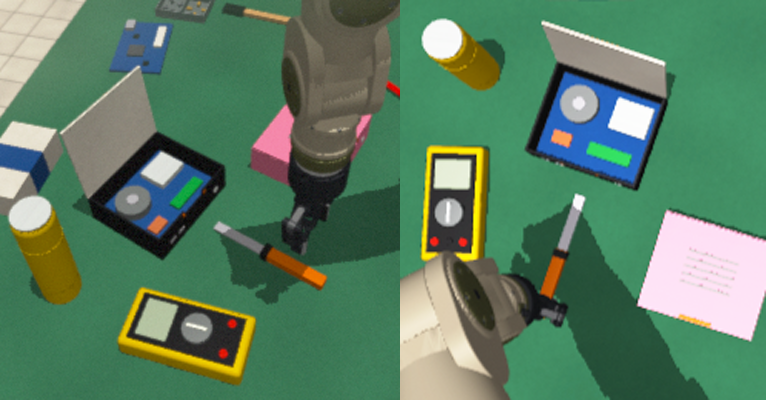

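The cover stands upright (side crop (110,130)). The tool lies flat on the bench (side crop (270,255)), clear of the computer, and the bystanders are where they were.

```bash
python3 -c "
from h import *
print(ticket.hand_in())"
```

```text
the job is handed in; nothing more can be done
None
```

The pry tool levered the white cover open to about 1.65 rad, and I then set the tool down flat on the bench, clear of the computer. The job is handed in at about 20 s of the 54 s allowed; no verdict was returned.

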